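# Lock a boiler hanger onto a service frame with its guide pin

### The job

Hang the bent steel hanger over the cross bar of the service frame and let go of it. Then take the guide pin by its square handle, thread it through both brass bushings below the bar, between the hanger's legs, until the tip stands out at least 10 mm beyond the second bushing with the handle still outside the first, and finish while still holding the pin there, in line and not levered against the frame. Leave the four loose spare parts where they lie.

Things in the scene. Friction and masses are not known exactly. Their poses are not given: they have to be found in the camera images.
- frame: Fixed frame: base 90 x 125 x 12 mm, two aluminium ears (44 mm wide in x, 134 mm high) at y = +-40 to +-48 mm, joined by a cross bar. 35 mm below the bar each ear carries a brass bushing, bore 13 mm, both on one level axis along y at x = 0, 90 mm up. Origin: centre of the underside, on the table; z up, y along the bar (within 0.3 rad of world y, to the robot's left).
- bar_mid (a point): Middle of the steel cross bar (diameter 14 mm, 80 mm free length between the ears, along the frame's y), 125 mm above the table.
- mouth_near (a point): Centre of the flared entry of the first bushing, outside the ear on the frame's -y side (the robot's right): y = -56 mm, 90 mm up. The flare opens towards -y and narrows from 23 mm to the 13 mm bore over 7 mm; the bore ends at y = -40 mm.
- mouth_far (a point): Centre of the flared entry of the second bushing, between the ears: y = +32 mm, 90 mm up; the flare also opens towards -y, same sizes; its bore ends at y = +48 mm. The easy way in is thus along +y, through the first and then the second.
- hanger: Loose steel hanger, 0.1-0.2 kg, 3 mm thick: upside-down U with 45-degree shoulders, standing on its leg ends. 36 mm wide in x (30 inside), 36 long in y, 61 high. Origin: middle of the crown's underside, 58 mm above the leg ends; leg sides are flat from 11 mm below it: grip across them, in x. Its channel runs along y (goes along the bar, either way round); hung, the origin is 7 mm above the bar's axis.
- pin: Loose guide pin, 200 mm long, 0.1-0.17 kg: square black handle 16 x 60 x 16 mm, then along +y a steel rod of 10 mm diameter with a 12 mm tapered nose (to 4 mm). Lies level in the rest, axis 45 mm above the table, tip to the robot's left (within 0.3 rad of world y). Origin: centre of the handle, on the axis.
- pin_tip (a point): The pin's tip, on its axis, 170 mm from the handle's centre.
- pin_shoulder (a point): Where rod and handle meet, on the axis, 30 mm from the handle's centre; the handle cannot enter a bushing.
- rest: Fixed grey rest: base 60 x 110 x 6 mm (y -35 to +75 mm) with two V-notched posts about 50 mm high, 10 mm thick, at y = -22 and +60 mm, carrying the rod. The pin lies along its y, handle free beyond the -y end (handle centre about 71 mm from the rest's origin). Origin on the table.
- gauge: Spare: loose pressure gauge lying face up, diameter 64 mm, 24 mm high. Leave alone.
- valve: Spare: loose brass valve, 78 mm long, 34 mm high. Leave alone.
- basket: Spare: loose steel filter basket, diameter 70 mm, 28 mm high. Leave alone.
- gasket: Spare: loose rubber ring, outer diameter 72 mm, 9 mm high. Leave alone.
Mind the look-alikes: they are no part of the job. There is more than one size of the pin; the one meant has the size given above.

How it is judged:
On the way, in this order (a step that is already met when the one before it is completed fails the run):
1. the hanger hangs on the cross bar, let go, before the pin is in (x of hanger in the frame of bar_mid between -0.006 and 0.006 m and y of hanger in the frame of bar_mid between -0.03 and 0.03 m and z of hanger in the frame of bar_mid between 0.002 and 0.011 m and angle between hanger's own z axis and vertical below 0.25 rad and contact force between hanger and the fingers below 0.3 N and contact force between hanger and frame above 0.3 N and linear speed of hanger below 0.03 m/s), for 0.2 s.
2. the pin has passed through one bushing with the hanger on the bar (x of hanger in the frame of bar_mid between -0.006 and 0.006 m and y of hanger in the frame of bar_mid between -0.03 and 0.03 m and z of hanger in the frame of bar_mid between 0.002 and 0.011 m and angle between hanger's own z axis and vertical below 0.25 rad and contact force between hanger and the fingers below 0.3 N and angle between the y axis of pin and the y axis of frame, either way round below 0.08 rad and x of pin_tip in the frame of frame between -0.009 and 0.009 m and z of pin_tip in the frame of frame between 0.081 and 0.099 m and x of pin_shoulder in the frame of frame between -0.009 and 0.009 m and z of pin_shoulder in the frame of frame between 0.081 and 0.099 m and ((y of pin_tip in the frame of frame above -0.038 m and y of pin_shoulder in the frame of frame below -0.05 m) or (y of pin_tip in the frame of frame below 0.03 m and y of pin_shoulder in the frame of frame above 0.045 m))), for 0.05 s.
At the end, for the whole second after the job is handed in: Hanger over the bar (6 mm sideways, 0.25 rad upright), untouched by the fingers; pin in both bushings (0.08 rad), tip 8 mm or more beyond the second, handle outside the first, gripped with over 2 N, pressing on the frame with under 15 N; all at rest (x of hanger in the frame of bar_mid between -0.006 and 0.006 m and y of hanger in the frame of bar_mid between -0.03 and 0.03 m and z of hanger in the frame of bar_mid between 0.002 and 0.011 m and angle between hanger's own z axis and vertical below 0.25 rad and contact force between hanger and the fingers below 0.3 N and angle between the y axis of pin and the y axis of frame, either way round below 0.08 rad and x of pin_tip in the frame of frame between -0.009 and 0.009 m and z of pin_tip in the frame of frame between 0.081 and 0.099 m and x of pin_shoulder in the frame of frame between -0.009 and 0.009 m and z of pin_shoulder in the frame of frame between 0.081 and 0.099 m and ((y of pin_tip in the frame of frame above 0.056 m and y of pin_shoulder in the frame of frame below -0.05 m) or (y of pin_tip in the frame of frame below -0.064 m and y of pin_shoulder in the frame of frame above 0.045 m)) and contact force between pin and the fingers above 2 N and contact force between pin and frame below 15 N and linear speed of each of pin, hanger below 0.03 m/s); the arm keeps its last pose, push and grip.
It fails at once if the gauge is knocked away (distance of gauge from where it was at the start of the episode above 0.03 m).
It fails at once if the valve is knocked away (distance of valve from where it was at the start of the episode above 0.03 m).
It fails at once if the basket is knocked away (distance of basket from where it was at the start of the episode above 0.03 m).
It fails at once if the gasket is knocked away (distance of gasket from where it was at the start of the episode above 0.03 m).
It also fails if it takes over 54 s, if anything falls off the work surface, if the arm or the gripper's body presses on something with over 40 N, if the wrist force passes 120 N, or if a joint passes its speed limit or range.

### The arm

A 6-joint arm with a two-finger parallel gripper is mounted at the origin on the work surface. World frame = base frame: x ahead of the robot, y to its left, z up, the work surface at z = 0. Lengths are in m, angles in rad, forces in N, time in s.
With the tool pointing down it reaches from about 0.375 to 0.9 m from the base axis. Payload 3.1 kg.
Tool frame: the origin (TCP) lies midway between the tips of the shut fingers; the grasp point (between the pads) lies 19 mm behind it; z points along the fingers, y is the line along which they close (so a half turn about z gives the same grasp; the last joint's range is limited). The gripper opens to 85 mm and grips with 20 to 120 N. Pads are 22 mm wide; open, the fingers measure 114 mm over their backs; the gripper's body (76 mm by 85 mm) begins 54 mm behind the grasp point. The pads swing forward as they close: fully open they stand 13 mm farther back than shut.
Start: joints at [1.107, 0.527, 1.433, -0, 1.181, -0.178], TCP at [0.176, 0.6, 0.231] pointing down, gripper open.
Joint ranges: [-3.08, 3.08], [-0.75, 2.2], [0.22, 2.44], [-1.43, 4.57], [0, 2.65], [-2.85, 2.85]. Speed limits (rad/s): [2.79, 2.79, 3.14, 3.14, 3.14, 3.14].

### API

Orientations are given as a unit quaternion [x, y, z, w].
In Python, from station import manip gives the robot as it stands. The module is installed in compiled form; this text tells all that it offers.
- The arm moves only by the tool apply_moves, never from a script. Its arguments are lists of equal length, an entry for each row: "claw": the gripper's target within -1 to 1 (fully open at 1, half-way at 0, shut at -1); "travel": the shift along the tool's x, y, z scaled (see below), a list of three; "turn": the turn, a rotation vector about the tool's x, y, z scaled (see below), a list of three. In form: {"claw": [claw, ...], "travel": [[dx, dy, dz], ...], "turn": [[rx, ry, rz], ...]}. A call has 1 to 5 rows; each row is the pose to reach, as a shift and turn from the pose commanded when the call began, along the tool's axes at that moment, turning the shorter way round; what a row does not reach only later rows make up. The controller multiplies each number of a shift by 800 mm and each number of a turn by 180 degrees. A row lasts 1/12 s, in which the tool goes at most 41.7 mm and 7.16 degrees, less where a joint would pass 70% of its speed; a pose out of reach is approached as far as the arm can. A call with a number of a shift or a turn outside -1 to 1 is refused whole. A call with a gripper value outside its range is refused whole. The fingers move at their own pace and stop on an object; "newtons" is the grip in N (left out, the last holds). Time passes only in rows, so rows that repeat a pose let the fingers close. It gives the time, the measured TCP pose, the force, the opening and the grip force at its end, in the units of the state.
- manip.sense(): the state, without advancing time (a new reading comes with each control period).
- manip.snapshot(name): name is "scene" or "top" or "wrist"; returns a dict with "pixels" (480x640x3 uint8, red, green, blue), "depth" (480x640 float32, m along the optical axis (not along the pixel's ray), 0 where there is no reading), "intrinsics" (3x3 intrinsics, pixels), "R" (3x3) and "t" (3): a world point X has camera coordinates R X + t. Camera axes: x right, y down, z forward; pixel columns grow to the right and rows downward; lengths in m; the calibration is good to about 2 mm. The wrist camera is an equidistant fisheye: a pixel r from the principal point sees the ray r / f radians off the axis. A picture is of the moment at which its call begins.
- manip.sign_off(): hands the job in; it is judged then, once.
The state is a dict: "t": time; "q": joint angles; "qd": joint speeds; "tau": joint torques, N m; "tcp_pos": TCP position; "tool_rot": TCP orientation; "force": force on the tool from outside, world axes, zero at the start; "ft_torque": the same for the moment, N m; "finger_gap": opening from 0.0 (shut) to 1.0 (fully open); "gripper_force": force on a finger pad.
Only numpy, scipy, OpenCV 4.12 (cv2) and the standard library are available. Lean on these libraries where they do the work, as an engineer would, in place of code of your own. Each camera call takes 0.05 s, during which the arm holds its last target. There are 200 camera calls.

## Working session

There is one attempt and no reset: what is moved stays moved. The work goes in short steps, Python scripts to look and compute and a tool call to move; the robot and the scene stay as the last step left them, time stands still between calls to the robot, and variables do not carry over. Pictures are saved under pics/ and viewed, at most 10 in all, crops included, and the job is handed in when it is done.

Besides the shell and the picture viewer there is one more tool, called after ">>>" by a JSON object that holds its "method" and its "body", one argument or row to a line. apply_moves: Moves the arm, as the interface text tells. Shifts and turns lie within -1 to 1; 1 stands for 800 mm of shift or 180 degrees of turn. Its arguments: {"type":"object","properties":{"claw":{"type":"array","items":{"type":"number"}},"travel":{"type":"array","items":{"type":"array","items":{"type":"number"}}},"turn":{"type":"array","items":{"type":"array","items":{"type":"number"}}},"newtons":{"type":"number"}},"required":["claw","travel","turn"]}

```bash
mkdir -p pics; cat > h.py <<'E'
import numpy as np, cv2
from station import manip
def snap(n,save=None):
    s=manip.snapshot(n)
    if save: cv2.imwrite('pics/'+save,s['pixels'][:,:,::-1])
    return s
def cloud(s):
    K=s['intrinsics'];d=s['depth'];v,u=np.mgrid[:480,:640]
    c=np.stack([(u-K[0,2])/K[0,0]*d,(v-K[1,2])/K[1,1]*d,d],-1)
    return (c-s['t'])@s['R']   # R^T (c-t)
E
python3 - <<'E'
from h import *
for n in('scene','top'):
    s=snap(n,n+'1.png');np.savez(n+'1.npz',**s)
print(manip.sense())
E
```

```text
{'t': 0.1, 'q': array([ 1.10750918e+00,  5.28396037e-01,  1.43377740e+00,  6.81948664e-06,
        1.18142604e+00, -1.78483418e-01]), 'qd': array([ 5.58324982e-05, -1.19338737e-03, -1.83028120e-03,  1.34282349e-04,
        1.05407088e-03, -1.88113186e-03]), 'tau': array([ 3.05408748e-04, -4.43306422e+01, -1.78588378e+01, -1.97035706e-04,
        3.82992293e-03, -6.20148541e-06]), 'tcp_pos': array([0.17526927, 0.59924148, 0.23041643]), 'tool_rot': array([ 1.41922288e-01,  9.89877294e-01, -9.51199022e-04, -3.19474936e-04]), 'force': array([-0.12467883,  0.12707218,  0.60579411]), 'ft_torque': array([-0.00452524, -0.00022424, -0.00703871]), 'gripper_force': 0.0, 'finger_gap': 1.0025683013500368}
```

View pics/scene1.png

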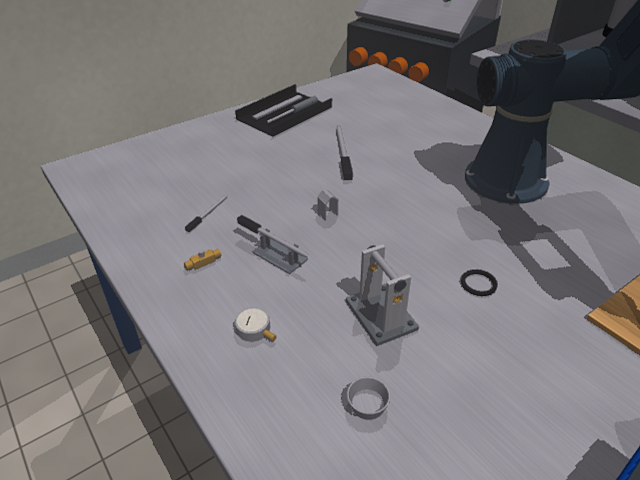

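View pics/top1.png

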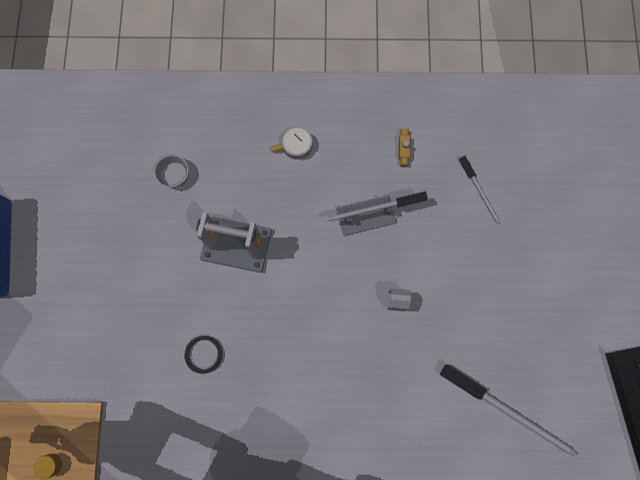

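The scene view shows the frame at (382,292), the rest with the pin at (270,240) and the hanger at (327,205).

Look-alikes for the pin, by top-view pixel:
- pin in the rest: handle (412,199), tip (330,218)
- small screwdriver-like pin: (478,188)
- large one: (508,408)

I choose the one in the rest. The hanger at (400,299) is the only one. Next I measure these and check with a close crop.

```bash
python3 - <<'E'
from h import *
s=dict(np.load('top1.npz'));P=cloud(s)
print('K',s['intrinsics'][0],'cam',-s['R'].T@s['t'])
def reg(u0,u1,v0,v1,z0,z1):
    p=P[v0:v1,u0:u1].reshape(-1,3);return p[(p[:,2]>z0)&(p[:,2]<z1)]
def rect(n,p):
    r=cv2.minAreaRect((p[:,:2]*1000).astype(np.float32));print(n,len(p),'mean',p.mean(0).round(4),'rect',np.round(r[0],1),np.round(r[1],1),round(r[2],2),'z',np.percentile(p[:,2],[2,50,98]).round(4))
rect('hanger top',reg(375,425,280,320,.05,.075))
rect('hanger all',reg(375,425,280,320,.02,.075))
rect('pin',reg(320,440,180,230,.04,.07))
rect('handle',reg(396,432,185,212,.035,.07))
rect('rod',reg(335,394,180,230,.044,.07))
rect('ears',reg(185,280,195,280,.128,.15))
rect('bar',reg(210,245,205,250,.11,.15))
rect('base',reg(185,285,195,285,.006,.02))
t=reg(100,600,100,400,-.01,.003);print('table',np.median(t[:,2]))
for n,b in dict(gauge=(265,320,120,165),valve=(390,420,120,172),basket=(150,195,148,195),gasket=(180,228,330,378)).items(): rect(n,reg(*b,.004,.06))
im=cv2.resize(s['pixels'][170:320,310:510],None,fx=4,fy=4,interpolation=2)
cv2.imwrite('pics/crop1.png',im[:,:,::-1])
E
```

```text
K [578.24052041   0.         320.58312667] cam [ 0.32451976 -0.01382133  1.13053329]
hanger top 325 mean [ 0.4529 -0.1563  0.0575] rect [ 453.4 -156.2] [36.2 34.4] 86.9 z [0.0502 0.0581 0.0643]
hanger all 412 mean [ 0.4516 -0.1558  0.0543] rect [ 453.7 -156. ] [36.7 36.6] 85.6 z [0.0247 0.0561 0.0639]
pin 728 mean [ 0.633  -0.1261  0.0494] rect [ 631.6 -115.3] [ 25.4 199.8] 14.71 z [0.0421 0.0495 0.0553]
handle 301 mean [ 0.6469 -0.182   0.0511] rect [ 648.1 -182.2] [16.8 62. ] 14.83 z [0.0384 0.0521 0.056 ]
rod 355 mean [ 0.6239 -0.0905  0.0485] rect [624.9 -90.4] [ 25.4 118.3] 14.5 z [0.0447 0.0485 0.0531]
ears 592 mean [0.5629 0.1621 0.1323] rect [563.2 161.8] [105.  45.] 78.07 z [0.1283 0.1322 0.1369]
bar 280 mean [0.562  0.1591 0.1301] rect [563.  159.2] [64.7 14.7] 79.45 z [0.1242 0.1303 0.1346]
base 1956 mean [0.5553 0.16   0.012 ] rect [576.9 172.3] [157.2 183.1] 9.84 z [0.0071 0.012  0.0172]
table -0.0003156826135919829
gauge 901 mean [0.7728 0.0479 0.0216] rect [782.   55.4] [ 97.1 110.7] 1.82 z [0.0044 0.0232 0.0284]
valve 415 mean [ 0.7664 -0.175   0.0194] rect [ 781.1 -175.6] [104.8  60. ] 2.95 z [0.0043 0.0198 0.0342]
basket 682 mean [0.7143 0.2999 0.0153] rect [718.  297.8] [96.6 85.9] 4.77 z [0.0041 0.0142 0.0306]
gasket 531 mean [0.3488 0.2154 0.0083] rect [353.7 214.7] [86.9 90.1] 4.03 z [0.0041 0.0083 0.0134]
```

View pics/crop1.png

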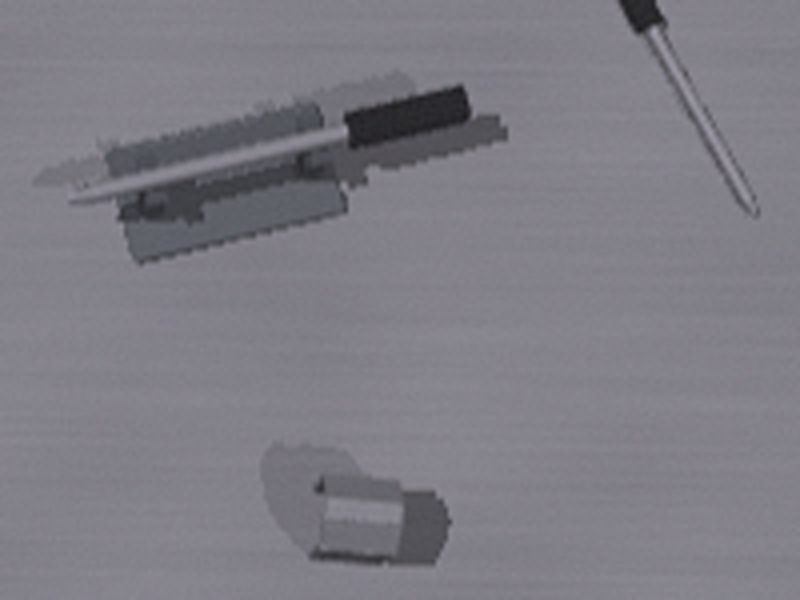

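The crop confirms the pin: handle centre at crop (407,115), 62 mm handle and 200 mm overall, in the rest. The thin one at (690,100) is the wrong size. The hanger's crown is at crop (362,515), with its channel along y.

```bash
cat >> h.py <<'E'
def wcloud(s):
    K=s['intrinsics'];d=s['depth'].astype(float);v,u=np.mgrid[:480,:640]
    a=(u-K[0,2])/K[0,0];b=(v-K[1,2])/K[1,1];th=np.hypot(a,b)+1e-9;k=np.tan(np.minimum(th,1.45))/th
    c=np.stack([a*k*d,b*k*d,d],-1);P=(c-s['t'])@s['R'];P[d<=0]=np.nan;return P
from scipy.spatial.transform import Rotation as Ro
def tool(yaw): # tool down, tool y at yaw (deg)
    c,s=np.cos(np.radians(yaw)),np.sin(np.radians(yaw))
    return Ro.from_matrix(np.array([[-s*-1,c,0],[-c,s,0],[0,0,-1]]))
def go(start,*way):
    """start (pos, Rotation) or None=measured; way (x,y,z,yaw)"""
    if start is None:
        st=manip.sense();p,R=st['tcp_pos'],Ro.from_quat(st['tool_rot'])
    else: p,R=start
    for w in way:
        q,R2=np.array(w[:3]),tool(w[3])
        d=R.inv().apply(q-p)
        t=(R.inv()*R2).as_rotvec()
        print('->',w,'travel',np.round(d/.8,4).tolist(),'turn',np.round(t/np.pi,4).tolist(),'rows',max(np.linalg.norm(d)/.0417,np.degrees(np.linalg.norm(t))/7.16).round(1))
        p,R=q,R2
E
python3 - <<'E'
from h import *
R=Ro.from_quat(manip.sense()['tool_rot']);print((R.inv()*tool(73.7)).as_rotvec())
go((np.array([.176,.6,.231]),tool(73.7)),(.36,.5,.23,45),(.43,.31,.23,12),(.45,.11,.23,-4),(.4535,-.09,.23,-4),(.4535,-.156,.15,-4))
s=dict(np.load('top1.npz'));P=cloud(s)
def reg(u0,u1,v0,v1,z0,z1):
    p=P[v0:v1,u0:u1].reshape(-1,3);return p[(p[:,2]>z0)&(p[:,2]<z1)]
def yaw(p):
    l=cv2.fitLine((p[:,:2]*1000).astype(np.float32),cv2.DIST_HUBER,0,.01,.01).ravel();return np.degrees(np.arctan(-l[0]/l[1])).round(2)
print('bar',yaw(reg(210,245,205,250,.11,.15)),'ears',yaw(reg(185,280,195,280,.126,.15)))
print('handle',yaw(reg(396,432,185,212,.035,.07)),'pin',yaw(reg(320,440,180,230,.044,.07)))
g=s['pixels'].mean(2)[180:230,320:440]
E
```

```text
Traceback (most recent call last):
  File "h.py", line 18, in tool
    return Ro.from_matrix(np.array([[-s*-1,c,0],[-c,s,0],[0,0,-1]]))
           ~~~~~~~~~~~~~~^^^^^^^^^^^^^^^^^^^^^^^^^^^^^^^^^^^^^^^^^^^
  File "scipy/spatial/transform/_rotation.pyx", line 1143, in scipy.spatial.transform._rotation.Rotation.from_matrix
ValueError: Non-positive determinant (left-handed or null coordinate frame) in rotation matrix 0: [[ 0.95980529  0.28066671  0.        ]
 [-0.28066671  0.95980529  0.        ]
 [ 0.          0.         -1.        ]].
```

```bash
sed -i 's/\[\[-s\*-1,c,0\],\[-c,s,0\]/[[-s,c,0],[c,s,0]/' h.py
python3 - <<'E'
from h import *
R=Ro.from_quat(manip.sense()['tool_rot']);print((R.inv()*tool(73.7)).as_rotvec())
go((np.array([.176,.6,.231]),tool(73.7)),(.36,.5,.23,45),(.43,.31,.23,12),(.45,.11,.23,-4),(.4535,-.09,.23,-4),(.4535,-.156,.15,-4))
s=dict(np.load('top1.npz'));P=cloud(s)
def reg(u0,u1,v0,v1,z0,z1):
    p=P[v0:v1,u0:u1].reshape(-1,3);return p[(p[:,2]>z0)&(p[:,2]<z1)]
def yaw(p):
    l=cv2.fitLine((p[:,:2]*1000).astype(np.float32),cv2.DIST_HUBER,0,.01,.01).ravel();return np.degrees(np.arctan(-l[0]/l[1])).round(2)
print('bar',yaw(reg(210,245,205,250,.11,.15)),'ears',yaw(reg(185,280,195,280,.126,.15)))
print('handle',yaw(reg(396,432,185,212,.035,.07)),'pin',yaw(reg(320,440,180,230,.044,.07)))
E
```

```text
[-0.00197377 -0.0003628  -0.00031766]
-> (0.36, 0.5, 0.23, 45) travel [-0.2558, -0.0554, 0.0013] turn [0.0, 0.0, 0.1594] rows 5.0
-> (0.43, 0.31, 0.23, 12) travel [-0.2298, -0.1061, 0.0] turn [0.0, 0.0, 0.1833] rows 4.9
-> (0.45, 0.11, 0.23, -4) travel [-0.2497, -0.0275, 0.0] turn [0.0, 0.0, 0.0889] rows 4.8
-> (0.4535, -0.09, 0.23, -4) travel [-0.2491, 0.0218, 0.0] turn [0.0, 0.0, 0.0] rows 4.8
-> (0.4535, -0.156, 0.15, -4) travel [-0.0823, 0.0058, 0.1] turn [0.0, 0.0, 0.0] rows 2.5
bar -12.13 ears -11.3
handle 14.81 pin 14.49
```

>>> {"method": "apply_moves", "body": {
  "claw": [1,1,1,1,1],
  "travel": [
    [-0.256,-0.055,0],
    [-0.256,-0.055,0],
    [-0.256,-0.055,0],
    [-0.256,-0.055,0],
    [-0.256,-0.055,0]
  ],
  "turn": [
    [0,0,0.16],
    [0,0,0.16],
    [0,0,0.16],
    [0,0,0.16],
    [0,0,0.16]
  ]
}}

```text
t: 0.52
tcp_pos: [0.3598, 0.4994, 0.2309]
tool_rot: [0.385, 0.923, -0.0, -0.0]
force: [0.5, 0.8, -0.3]
finger_gap: 0.998
gripper_force: 0.0
```

>>> {"method": "apply_moves", "body": {
  "claw": [1,1,1,1,1],
  "travel": [
    [-0.23,-0.106,0],
    [-0.23,-0.106,0],
    [-0.23,-0.106,0],
    [-0.23,-0.106,0],
    [-0.23,-0.106,0]
  ],
  "turn": [
    [0,0,0.183],
    [0,0,0.183],
    [0,0,0.183],
    [0,0,0.183],
    [0,0,0.183]
  ]
}}

```text
t: 0.93
tcp_pos: [0.4287, 0.3078, 0.2309]
tool_rot: [0.632, 0.775, -0.001, -0.0]
force: [0.3, 0.9, -0.3]
finger_gap: 0.999
gripper_force: 0.0
```

>>> {"method": "apply_moves", "body": {
  "claw": [1,1,1,1,1],
  "travel": [
    [-0.25,-0.027,0],
    [-0.25,-0.027,0],
    [-0.25,-0.027,0],
    [-0.25,-0.027,0],
    [-0.25,-0.027,0]
  ],
  "turn": [
    [0,0,0.089],
    [0,0,0.089],
    [0,0,0.089],
    [0,0,0.089],
    [0,0,0.089]
  ]
}}

```text
t: 1.35
tcp_pos: [0.4483, 0.1078, 0.2311]
tool_rot: [0.732, 0.681, -0.0, -0.0]
force: [-0.6, 0.2, -0.3]
finger_gap: 1.002
gripper_force: 0.0
```

>>> {"method": "apply_moves", "body": {
  "claw": [1,1,1,1,1],
  "travel": [
    [-0.25,0.022,0],
    [-0.25,0.022,0],
    [-0.25,0.022,0],
    [-0.25,0.022,0],
    [-0.25,0.022,0]
  ],
  "turn": [
    [0,0,0],
    [0,0,0],
    [0,0,0],
    [0,0,0],
    [0,0,0]
  ]
}}

```text
t: 1.77
tcp_pos: [0.4518, -0.0933, 0.2312]
tool_rot: [0.732, 0.681, -0.0, 0.0]
force: [0.2, 0.8, -0.2]
finger_gap: 1.006
gripper_force: 0.0
```

>>> {"method": "apply_moves", "body": {
  "claw": [1,1,1,1,1],
  "travel": [
    [-0.082,0.006,0.1],
    [-0.082,0.006,0.1],
    [-0.082,0.006,0.1],
    [-0.082,0.006,0.1],
    [-0.082,0.006,0.1]
  ],
  "turn": [
    [0,0,0],
    [0,0,0],
    [0,0,0],
    [0,0,0],
    [0,0,0]
  ]
}}

```text
t: 2.18
tcp_pos: [0.4514, -0.1562, 0.1505]
tool_rot: [0.732, 0.681, -0.0, -0.002]
force: [0.3, 0.3, 0.1]
finger_gap: 0.997
gripper_force: 0.0
```

```bash
python3 - <<'E'
from h import *
s=snap('wrist','w1.png');np.savez('w1.npz',**s);P=wcloud(s)
st=manip.sense();R=Ro.from_quat(st['tool_rot']).as_matrix();print(st['t'],st['tcp_pos'],np.degrees(np.arctan2(R[1,1],R[0,1])),R[:,2])
p=P.reshape(-1,3);p=p[(abs(p[:,0]-.4535)<.035)&(abs(p[:,1]+.156)<.035)&(p[:,2]>.01)&(p[:,2]<.08)]
t=p[p[:,2]>.05]
for q in(p,t):
  r=cv2.minAreaRect((q[:,:2]*1000).astype(np.float32));print(len(q),r,q[:,2].max(),np.median(q,0))
go(None,(.4535,-.156,.085,-4),(.4535,-.156,.015,-4))
E
```

```text
2.2333 [ 0.45202286 -0.15577643  0.1514529 ] -4.1085613909807455 [-7.30005060e-04  9.00342263e-04 -9.99999328e-01]
2796 ((456.6015930175781, -156.408935546875), (36.859439849853516, 36.33748245239258), 85.44465637207031) 0.062128878434295515 [ 0.45632565 -0.15451147  0.05599225]
2252 ((456.2161560058594, -156.48182678222656), (36.512935638427734, 31.511655807495117), 85.95220947265625) 0.062128878434295515 [ 0.45612195 -0.15544247  0.05779959]
-> (0.4535, -0.156, 0.085, -4) travel [-0.0002, 0.0019, 0.0831] turn [-0.0003, -0.0003, -0.0006] rows 1.6
-> (0.4535, -0.156, 0.015, -4) travel [0.0, 0.0, 0.0875] turn [0.0, 0.0, 0.0] rows 1.7
```

View pics/w1.png

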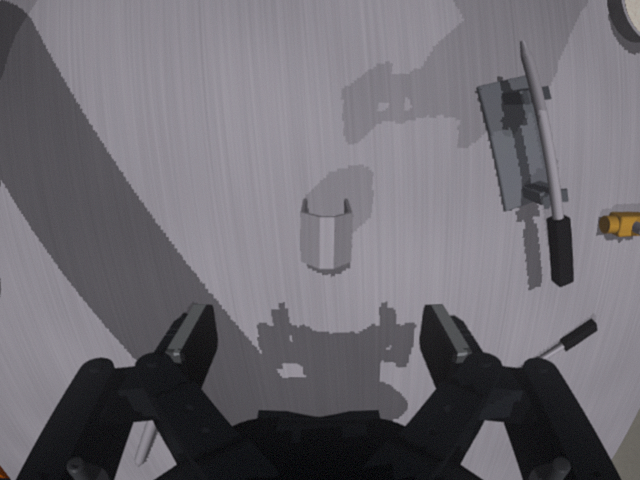

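The wrist view shows the hanger at (327,237), centred between the pads, and the pin in its rest at (545,160). I descend and close.

>>> {"method": "apply_moves", "body": {
  "claw": [1,1,1,1,1],
  "travel": [
    [0,0.004,0.05],
    [0,0.004,0.1],
    [0,0.004,0.14],
    [0,0.004,0.17],
    [0,0.004,0.17]
  ],
  "turn": [
    [0,0,0],
    [0,0,0],
    [0,0,0],
    [0,0,0],
    [0,0,0]
  ]
}}

```text
t: 2.65
tcp_pos: [0.4542, -0.1542, 0.0131]
tool_rot: [0.731, 0.682, -0.001, -0.003]
force: [-0.3, 1.0, 0.1]
finger_gap: 1.002
gripper_force: 0.0
```

>>> {"method": "apply_moves", "body": {
  "claw": [-0.2,-0.6,-1,-1,-1],
  "travel": [
    [0,0,0],
    [0,0,0],
    [0,0,0],
    [0,0,0],
    [0,0,0]
  ],
  "turn": [
    [0,0,0],
    [0,0,0],
    [0,0,0],
    [0,0,0],
    [0,0,0]
  ],
  "newtons": 30
}}

```text
t: 3.07
tcp_pos: [0.4566, -0.1569, 0.0173]
tool_rot: [0.732, 0.681, 0.001, 0.002]
force: [0.1, 1.6, 8.5]
finger_gap: 0.417
gripper_force: 29.2
```

>>> {"method": "apply_moves", "body": {
  "claw": [-1,-1,-1,-1,-1],
  "travel": [
    [0,0,0],
    [0,0,0],
    [0,0,0],
    [0,0,0],
    [0,0,0]
  ],
  "turn": [
    [0,0,0],
    [0,0,0],
    [0,0,0],
    [0,0,0],
    [0,0,0]
  ]
}}

```text
t: 3.48
tcp_pos: [0.4566, -0.157, 0.0173]
tool_rot: [0.732, 0.681, 0.001, 0.002]
force: [0.4, 1.3, 7.3]
finger_gap: 0.42
gripper_force: 29.2
```

```bash
python3 - <<'E'
from h import *
go(None,(.4566,-.157,.21,-4),(.53,.025,.225,-11.8),(.552,.08,.225,-11.8))
E
```

```text
-> (0.4566, -0.157, 0.21, -4) travel [-0.0004, 0.0009, -0.2408] turn [0.0011, 0.0005, -0.0006] rows 4.6
-> (0.53, 0.025, 0.225, -11.8) travel [0.2333, 0.0757, -0.0188] turn [0.0, 0.0, 0.0433] rows 4.7
-> (0.552, 0.08, 0.225, -11.8) travel [0.0729, 0.0129, 0.0] turn [0.0, 0.0, 0.0] rows 1.4
```

>>> {"method": "apply_moves", "body": {
  "claw": [-1,-1,-1,-1,-1],
  "travel": [
    [0,0,-0.03],
    [0,0,-0.08],
    [0,0,-0.13],
    [0,0,-0.18],
    [0,0,-0.23]
  ],
  "turn": [
    [0,0,0],
    [0,0,0],
    [0,0,0],
    [0,0,0],
    [0,0,0]
  ]
}}

```text
t: 3.9
tcp_pos: [0.4548, -0.1562, 0.2021]
tool_rot: [0.732, 0.681, 0.0, 0.0]
force: [0.3, -1.2, -0.8]
finger_gap: 0.416
gripper_force: 31.0
```

>>> {"method": "apply_moves", "body": {
  "claw": [-1,-1,-1,-1,-1],
  "travel": [
    [0.233,0.076,-0.03],
    [0.233,0.076,-0.03],
    [0.233,0.076,-0.03],
    [0.233,0.076,-0.03],
    [0.233,0.076,-0.03]
  ],
  "turn": [
    [0,0,0.043],
    [0,0,0.043],
    [0,0,0.043],
    [0,0,0.043],
    [0,0,0.043]
  ]
}}

```text
t: 4.32
tcp_pos: [0.5295, 0.0273, 0.225]
tool_rot: [0.776, 0.631, 0.001, 0.001]
force: [0.5, -0.9, -1.3]
finger_gap: 0.417
gripper_force: 31.1
```

>>> {"method": "apply_moves", "body": {
  "claw": [-1,-1,-1],
  "travel": [
    [0.02,0.01,0],
    [0.02,0.01,0],
    [0.02,0.01,0]
  ],
  "turn": [
    [0,0,0],
    [0,0,0],
    [0,0,0]
  ]
}}

```text
t: 4.57
tcp_pos: [0.5401, 0.0399, 0.2239]
tool_rot: [0.775, 0.632, 0.0, 0.0]
force: [-1.6, -0.2, -0.4]
finger_gap: 0.417
gripper_force: 31.1
```

```bash
python3 - <<'E'
from h import *
s=snap('wrist','w2.png');np.savez('w2.npz',**s);P=wcloud(s)
st=manip.sense();R=Ro.from_quat(st['tool_rot']).as_matrix();print(st['t'],st['tcp_pos'],np.degrees(np.arctan2(R[1,1],R[0,1])),R[:,2],st['gripper_force'],st['finger_gap'])
p=P.reshape(-1,3);p=p[(abs(p[:,0]-.563)<.08)&(abs(p[:,1]-.161)<.08)]
def rep(n,q):
  r=cv2.minAreaRect((q[:,:2]*1000).astype(np.float32));print(n,len(q),np.round(r[0],1),np.round(r[1],1),round(r[2],2),q.mean(0))
rep('ears',p[(p[:,2]>.13)&(p[:,2]<.137)])
c,s_=np.cos(np.radians(-11.8)),np.sin(np.radians(-11.8))
d=p[:,:2]-[.563,.161];yl=-d[:,0]*s_+d[:,1]*c
b=p[(abs(yl)<.033)&(p[:,2]>.118)&(p[:,2]<.137)];rep('bar',b)
l=cv2.fitLine((b[:,:2]*1000).astype(np.float32),cv2.DIST_HUBER,0,.01,.01).ravel();print('yaw',np.degrees(np.arctan(-l[0]/l[1])))
E
```

```text
4.6167 [0.53956051 0.03904085 0.22360691] -11.77142251715937 [-5.94259015e-04 -5.13408637e-04 -9.99999692e-01] 31.09111249389514 0.4172602189398215
ears 2345 [564.4 152.8] [86.3 43.4] 78.69 [0.5614597  0.13848341 0.13206855]
bar 2175 [565.6 160.6] [65.7 13.9] 78.38 [0.56560722 0.15969391 0.12969743]
yaw -11.648911
```

View pics/w2.png

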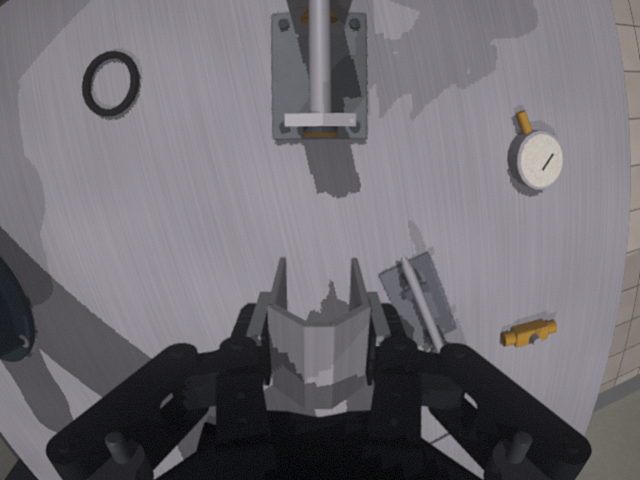

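The wrist view shows the bar at (320,60), the near ear at (320,120) and the hanger held square at (320,350). I carry it over the bar.

```bash
python3 - <<'E'
from h import *
go(None,(.5655,.1607,.205,-11.7),(.5655,.1607,.1,-11.7))
E
```

```text
-> (0.5655, 0.1607, 0.205, -11.7) travel [0.1555, 0.0007, 0.0232] turn [-0.0002, 0.0002, -0.0004] rows 3.0
-> (0.5655, 0.1607, 0.1, -11.7) travel [0.0, 0.0, 0.1312] turn [0.0, 0.0, 0.0] rows 2.5
```

>>> {"method": "apply_moves", "body": {
  "claw": [-1,-1,-1,-1,-1],
  "travel": [
    [0.05,0,0],
    [0.1,0.001,0],
    [0.14,0.001,0.01],
    [0.156,0.001,0.023],
    [0.156,0.001,0.023]
  ],
  "turn": [
    [0,0,0],
    [0,0,0],
    [0,0,0],
    [0,0,0],
    [0,0,0]
  ]
}}

```text
t: 5.03
tcp_pos: [0.5651, 0.162, 0.2029]
tool_rot: [0.776, 0.631, -0.002, -0.001]
force: [-0.4, 0.6, -1.9]
finger_gap: 0.418
gripper_force: 31.1
```

>>> {"method": "apply_moves", "body": {
  "claw": [-1,-1,-1,-1,-1],
  "travel": [
    [0,0,0.03],
    [0,0,0.06],
    [0,0,0.09],
    [0,0,0.12],
    [0,0,0.12]
  ],
  "turn": [
    [0,0,0],
    [0,0,0],
    [0,0,0],
    [0,0,0],
    [0,0,0]
  ]
}}

```text
t: 5.45
tcp_pos: [0.5626, 0.1582, 0.1046]
tool_rot: [0.777, 0.63, -0.005, -0.003]
force: [-0.5, -1.0, -1.5]
finger_gap: 0.418
gripper_force: 31.0
```

Still free of the bar, so I lower in small steps until contact.

>>> {"method": "apply_moves", "body": {
  "claw": [-1,-1,-1,-1],
  "travel": [
    [0,0,0.004],
    [0,0,0.007],
    [0,0,0.01],
    [0,0,0.01]
  ],
  "turn": [
    [0,0,0],
    [0,0,0],
    [0,0,0],
    [0,0,0]
  ]
}}

```text
t: 5.78
tcp_pos: [0.5674, 0.1607, 0.1019]
tool_rot: [0.776, 0.63, 0.001, 0.001]
force: [0.2, -0.3, -1.1]
finger_gap: 0.418
gripper_force: 31.0
```

>>> {"method": "apply_moves", "body": {
  "claw": [-1,-1,-1],
  "travel": [
    [0,0,0.003],
    [0,0,0.005],
    [0,0,0.005]
  ],
  "turn": [
    [0,0,0],
    [0,0,0],
    [0,0,0]
  ]
}}

```text
t: 6.03
tcp_pos: [0.5668, 0.1612, 0.0971]
tool_rot: [0.776, 0.631, 0.0, 0.0]
force: [-0.1, 0.1, -1.4]
finger_gap: 0.42
gripper_force: 31.0
```

```bash
python3 - <<'E'
from h import *
st=manip.sense();print(st['tcp_pos'],st['force'],st['ft_torque'])
s=snap('scene','s2.png');P=cloud(s)
cv2.imwrite('pics/s2c.png',cv2.resize(s['pixels'][200:350,320:440],None,fx=4,fy=4)[:,:,::-1])
E
```

```text
[0.56676124 0.16119395 0.09709159] [-0.1470681   0.06053328 -1.4342258 ] [ 0.06158839  0.00140648 -0.03259089]
```

View pics/s2c.png

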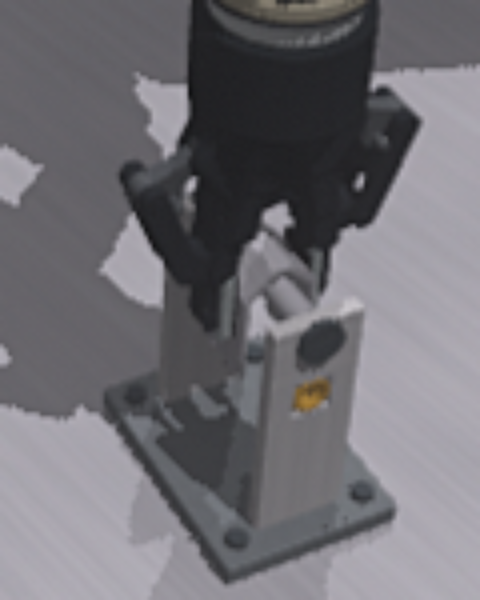

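The crop shows the hanger straddling the bar, crown at (275,255) and bar at (290,295), with a small gap left.

>>> {"method": "apply_moves", "body": {
  "claw": [-1,-1,-1],
  "travel": [
    [0,0,0.003],
    [0,0,0.005],
    [0,0,0.005]
  ],
  "turn": [
    [0,0,0],
    [0,0,0],
    [0,0,0]
  ]
}}

```text
t: 6.33
tcp_pos: [0.5664, 0.1611, 0.0925]
tool_rot: [0.776, 0.631, -0.0, -0.0]
force: [-0.9, -0.2, -0.5]
finger_gap: 0.414
gripper_force: 31.0
```

>>> {"method": "apply_moves", "body": {
  "claw": [-1,-1],
  "travel": [
    [0,0,0.003],
    [0,0,0.003]
  ],
  "turn": [
    [0,0,0],
    [0,0,0]
  ]
}}

```text
t: 6.5
tcp_pos: [0.5666, 0.1612, 0.0914]
tool_rot: [0.776, 0.631, -0.0, -0.0]
force: [-2.2, -0.7, 5.2]
finger_gap: 0.418
gripper_force: 31.8
```

Contact. I open and wait.

>>> {"method": "apply_moves", "body": {
  "claw": [-0.1,0.1,0.4,0.8,1],
  "travel": [
    [0,0,0],
    [0,0,0],
    [0,0,0],
    [0,0,0],
    [0,0,0]
  ],
  "turn": [
    [0,0,0],
    [0,0,0],
    [0,0,0],
    [0,0,0],
    [0,0,0]
  ]
}}

```text
t: 6.92
tcp_pos: [0.5668, 0.1611, 0.0904]
tool_rot: [0.776, 0.631, -0.0, -0.0]
force: [0.3, 0.9, -0.5]
finger_gap: 0.948
gripper_force: 0.0
```

>>> {"method": "apply_moves", "body": {
  "claw": [1,1,1,1,1],
  "travel": [
    [0,0,0],
    [0,0,0],
    [0,0,0],
    [0,0,0],
    [0,0,0]
  ],
  "turn": [
    [0,0,0],
    [0,0,0],
    [0,0,0],
    [0,0,0],
    [0,0,0]
  ]
}}

```text
t: 7.33
tcp_pos: [0.5668, 0.1611, 0.0905]
tool_rot: [0.776, 0.631, -0.0, 0.0]
force: [0.7, -0.3, -0.4]
finger_gap: 1.005
gripper_force: 0.0
```

>>> {"method": "apply_moves", "body": {
  "claw": [1,1,1,1,1],
  "travel": [
    [0,0,-0.02],
    [0,0,-0.05],
    [0,0,-0.09],
    [0,0,-0.14],
    [0,0,-0.18]
  ],
  "turn": [
    [0,0,0],
    [0,0,0],
    [0,0,0],
    [0,0,0],
    [0,0,0]
  ]
}}

```text
t: 7.75
tcp_pos: [0.5669, 0.1611, 0.2367]
tool_rot: [0.776, 0.631, 0.0, 0.0]
force: [1.2, 0.7, -0.5]
finger_gap: 1.001
gripper_force: 0.0
```

```bash
python3 - <<'E'
from h import *
print(manip.sense()['tcp_pos'])
go(None,(.595,.0,.235,0),(.645,-.172,.2,14.6),(.645,-.172,.11,14.6))
E
```

```text
[0.56690766 0.16113685 0.23669949]
-> (0.595, 0.0, 0.235, 0) travel [-0.19, 0.0756, 0.0021] turn [0.0003, -0.0001, -0.0656] rows 3.9
-> (0.645, -0.172, 0.2, 14.6) travel [-0.215, 0.0625, 0.0437] turn [0.0, 0.0, -0.0811] rows 4.4
-> (0.645, -0.172, 0.11, 14.6) travel [0.0, 0.0, 0.1125] turn [0.0, 0.0, 0.0] rows 2.2
```

>>> {"method": "apply_moves", "body": {
  "claw": [1,1,1,1,1],
  "travel": [
    [-0.19,0.076,0],
    [-0.19,0.076,0],
    [-0.19,0.076,0],
    [-0.19,0.076,0],
    [-0.19,0.076,0]
  ],
  "turn": [
    [0,0,-0.066],
    [0,0,-0.066],
    [0,0,-0.066],
    [0,0,-0.066],
    [0,0,-0.066]
  ]
}}

```text
t: 8.17
tcp_pos: [0.5972, -0.0077, 0.2349]
tool_rot: [0.709, 0.705, -0.0, 0.003]
force: [0.8, 0.9, 0.0]
finger_gap: 1.002
gripper_force: 0.0
```

>>> {"method": "apply_moves", "body": {
  "claw": [1,1,1,1,1],
  "travel": [
    [-0.215,0.062,0.044],
    [-0.215,0.062,0.044],
    [-0.215,0.062,0.044],
    [-0.215,0.062,0.044],
    [-0.215,0.062,0.044]
  ],
  "turn": [
    [0,0,-0.081],
    [0,0,-0.081],
    [0,0,-0.081],
    [0,0,-0.081],
    [0,0,-0.081]
  ]
}}

```text
t: 8.58
tcp_pos: [0.6458, -0.1776, 0.198]
tool_rot: [0.613, 0.79, -0.001, 0.001]
force: [0.1, -0.2, 0.1]
finger_gap: 0.999
gripper_force: 0.0
```

```bash
python3 - <<'E'
from h import *
s=snap('wrist','w3.png');np.savez('w3.npz',**s);P=wcloud(s)
st=manip.sense();R=Ro.from_quat(st['tool_rot']).as_matrix();print(st['t'],st['tcp_pos'],np.degrees(np.arctan2(R[1,1],R[0,1])))
g=s['pixels'].max(2)
th=np.radians(14.6);o=np.array([.648,-.182]);d=P[...,:2]-o
yl=-d[...,0]*np.sin(th)+d[...,1]*np.cos(th);xl=d[...,0]*np.cos(th)+d[...,1]*np.sin(th)
z=P[...,2]
def rep(n,m):
  q=P[m];r=cv2.minAreaRect((q[:,:2]*1000).astype(np.float32));l=cv2.fitLine((q[:,:2]*1000).astype(np.float32),cv2.DIST_HUBER,0,.01,.01).ravel()
  print(n,len(q),np.round(r[0],1),np.round(r[1],1),round(r[2],2),'yaw',np.degrees(np.arctan(-l[0]/l[1])),'z',np.percentile(q[:,2],[5,50,95]))
rep('handle',(abs(xl)<.02)&(abs(yl)<.04)&(z>.035)&(z<.07)&(g<70))
rep('rod',(abs(xl)<.012)&(yl>.035)&(yl<.18)&(z>.04)&(z<.06))
t=P[(abs(xl)<.02)&(yl>.1)&(z>.038)&(z<.06)];print('yl max',np.nanmax(yl[(abs(xl)<.02)&(z>.038)&(z<.06)]))
# hanger from top cam
s=snap('top');Q=cloud(s)
th=np.radians(-11.7);d=Q[...,:2]-[.563,.161];yl=-d[...,0]*np.sin(th)+d[...,1]*np.cos(th);xl=d[...,0]*np.cos(th)+d[...,1]*np.sin(th)
m=(abs(xl)<.03)&(abs(yl)<.036)&(Q[...,2]>.118);q=Q[m];c=q[abs(xl[m])<.005]
k=m&(abs(xl)>.009);print('hanger off-bar pts',k.sum(),'local y range',np.percentile(yl[k],[3,97]),'x',np.percentile(xl[k],[2,98]),'crown z',np.percentile(c[:,2],[50,90]))
cv2.imwrite('pics/t3.png',cv2.resize(s['pixels'][180:290,180:290],None,fx=5,fy=5)[:,:,::-1])
E
```

```text
8.6333 [ 0.64592584 -0.17863404  0.19757323] 14.339608280897638
handle 1370 [ 650.8 -183.2] [15.6 60.2] 15.02 yaw 14.677821 z [0.05076044 0.05212267 0.05319904]
rod 2332 [623.6 -83.4] [ 20.9 133.1] 14.67 yaw 14.49038 z [0.04361054 0.04790013 0.04979224]
yl max 0.1681423319294491Traceback (most recent call last):
  File "<stdin>", line 18, in <module>
    return _quantile_unchecked(
        a, q, axis, out, overwrite_input, method, keepdims, weights)
    return _ureduce(a,
                    func=_quantile_ureduce_func,
    ...<5 lines>...
                    overwrite_input=overwrite_input,
                    method=method)
    r = func(a, **kwargs)
    result = _quantile(arr,
                       quantiles=q,
    ...<2 lines>...
                       out=out,
                       weights=wgt)
    slices_having_nans = np.isnan(arr[-1, ...])
                                  ~~~^^^^^^^^^
IndexError: index -1 is out of bounds for axis 0 with size 0
```

```bash
python3 - <<'E'
from h import *
s=snap('scene');t=snap('top')
a=cv2.resize(s['pixels'][210:350,320:440],(400,467));b=cv2.resize(t['pixels'][180:290,180:290],(400,467))
cv2.imwrite('pics/t3.png',np.hstack([a,b])[:,:,::-1])
go(None,(.6505,-.182,.11,14.6),(.6505,-.182,.027,14.6))
E
```

```text
-> (0.6505, -0.182, 0.11, 14.6) travel [-0.015, 0.0043, 0.1111] turn [-0.0003, -0.0006, -0.0] rows 2.2
-> (0.6505, -0.182, 0.027, 14.6) travel [0.0, 0.0, 0.1038] turn [0.0, 0.0, 0.0] rows 2.0
```

View pics/t3.png

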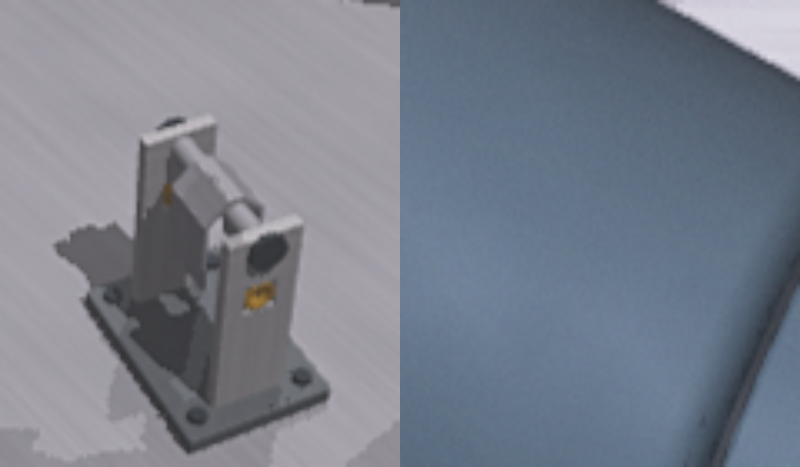

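The left half shows the hanger hung squarely on the bar, crown at (215,195) and legs straddling the bushing line. In the right half the arm hides the frame. Next I grasp the handle.

>>> {"method": "apply_moves", "body": {
  "claw": [1,1,1,1,1],
  "travel": [
    [-0.005,0.005,0.04],
    [-0.005,0.005,0.09],
    [-0.005,0.005,0.14],
    [-0.005,0.005,0.19],
    [-0.005,0.005,0.213]
  ],
  "turn": [
    [0,0,0],
    [0,0,-0.001],
    [0,0,-0.001],
    [0,0,-0.001],
    [0,0,-0.001]
  ]
}}

```text
t: 9.2
tcp_pos: [0.6464, -0.1707, 0.0246]
tool_rot: [0.609, 0.793, -0.001, -0.004]
force: [-0.9, -0.1, 0.0]
finger_gap: 1.002
gripper_force: 0.0
```

>>> {"method": "apply_moves", "body": {
  "claw": [1,1,1],
  "travel": [
    [0,0,0],
    [0,0,0],
    [0,0,0]
  ],
  "turn": [
    [0,0,0],
    [0,0,0],
    [0,0,0]
  ]
}}

```text
t: 9.45
tcp_pos: [0.6513, -0.1742, 0.0311]
tool_rot: [0.609, 0.793, 0.0, 0.002]
force: [1.1, -0.6, 0.8]
finger_gap: 0.995
gripper_force: 0.0
```

>>> {"method": "apply_moves", "body": {
  "claw": [1,1,1],
  "travel": [
    [-0.004,-0.003,0.005],
    [-0.004,-0.003,0.005],
    [-0.004,-0.003,0.005]
  ],
  "turn": [
    [0,0,0],
    [0,0,0],
    [0,0,0]
  ]
}}

```text
t: 9.7
tcp_pos: [0.649, -0.1792, 0.0265]
tool_rot: [0.61, 0.792, 0.0, 0.001]
force: [0.6, -0.5, -0.8]
finger_gap: 0.998
gripper_force: 0.0
```

>>> {"method": "apply_moves", "body": {
  "claw": [0,-0.4,-1,-1,-1],
  "travel": [
    [0,0,0],
    [0,0,0],
    [0,0,0],
    [0,0,0],
    [0,0,0]
  ],
  "turn": [
    [0,0,0],
    [0,0,0],
    [0,0,0],
    [0,0,0],
    [0,0,0]
  ],
  "newtons": 70
}}

```text
t: 10.12
tcp_pos: [0.6483, -0.1787, 0.0249]
tool_rot: [0.61, 0.792, 0.0, -0.0]
force: [-0.0, 0.0, -0.4]
finger_gap: 0.3
gripper_force: 0.0
```

>>> {"method": "apply_moves", "body": {
  "claw": [-1,-1,-1,-1,-1],
  "travel": [
    [0,0,0],
    [0,0,0],
    [0,0,0],
    [0,0,0],
    [0,0,0]
  ],
  "turn": [
    [0,0,0],
    [0,0,0],
    [0,0,0],
    [0,0,0],
    [0,0,0]
  ]
}}

```text
t: 10.53
tcp_pos: [0.6495, -0.1788, 0.0252]
tool_rot: [0.61, 0.792, 0.001, 0.001]
force: [4.7, 1.2, -0.1]
finger_gap: 0.17
gripper_force: 70.2
```

>>> {"method": "apply_moves", "body": {
  "claw": [-1,-1,-1,-1,-1],
  "travel": [
    [0,0,-0.02],
    [0,0,-0.045],
    [0,0,-0.075],
    [0,0,-0.105],
    [0,0,-0.12]
  ],
  "turn": [
    [0,0,0],
    [0,0,0],
    [0,0,0],
    [0,0,0],
    [0,0,0]
  ]
}}

```text
t: 10.95
tcp_pos: [0.6481, -0.1791, 0.1231]
tool_rot: [0.61, 0.793, -0.0, 0.0]
force: [0.3, -0.0, -0.8]
finger_gap: 0.177
gripper_force: 70.0
```

```bash
python3 - <<'E'
from h import *
st=manip.sense();print(st['tcp_pos'],st['force'])
go(None,(.56,-.13,.13,0),(.5156,-.08,.12,-11.7))
E
```

```text
[ 0.64809276 -0.17912196  0.12306659] [ 0.32503472 -0.04247143 -0.77287546]
-> (0.56, -0.13, 0.13, 0) travel [0.0876, -0.0907, -0.0088] turn [-0.0, 0.0004, 0.0826] rows 2.4
-> (0.5156, -0.08, 0.12, -11.7) travel [0.0625, -0.0555, 0.0125] turn [0.0, 0.0, 0.065] rows 1.6
```

>>> {"method": "apply_moves", "body": {
  "claw": [-1,-1,-1,-1],
  "travel": [
    [0.03,-0.03,0],
    [0.06,-0.06,0],
    [0.088,-0.09,-0.008],
    [0.088,-0.09,-0.008]
  ],
  "turn": [
    [0,0,0.03],
    [0,0,0.06],
    [0,0,0.083],
    [0,0,0.083]
  ]
}}

```text
t: 11.28
tcp_pos: [0.5507, -0.1239, 0.1259]
tool_rot: [0.708, 0.706, -0.003, -0.008]
force: [-0.5, 0.5, -1.4]
finger_gap: 0.177
gripper_force: 69.8
```

>>> {"method": "apply_moves", "body": {
  "claw": [-1,-1,-1,-1,-1],
  "travel": [
    [0.024,-0.03,0.01],
    [0.047,-0.059,0.03],
    [0.047,-0.059,0.03],
    [0.047,-0.059,0.03],
    [0.047,-0.059,0.03]
  ],
  "turn": [
    [0,0,0.035],
    [0,0,0.065],
    [0,0,0.065],
    [0,0,0.065],
    [0,0,0.065]
  ]
}}

```text
t: 11.7
tcp_pos: [0.5138, -0.0916, 0.1031]
tool_rot: [0.776, 0.631, -0.0, 0.0]
force: [-0.0, -0.6, -1.4]
finger_gap: 0.169
gripper_force: 69.9
```

```bash
cat > meas.py <<'E'
from h import *
import sys
def meas(name,zlo=.02):
    s=snap('wrist',name);np.savez('w.npz',**s);P=wcloud(s)
    st=manip.sense();R=Ro.from_quat(st['tool_rot']).as_matrix();t=st['tcp_pos']
    print('t',st['t'],'tcp',t.round(4),'yaw',np.degrees(np.arctan2(R[1,1],R[0,1])).round(2),'toolz',R[:,2].round(4),'F',st['force'].round(1),'gf',st['gripper_force'])
    Q=(P-t)@R   # tool frame
    m=(abs(Q[...,1])<.02)&(Q[...,0]>.034)&(Q[...,0]<.19)&(abs(Q[...,2]+.019)<.02)
    q=Q[m];bins=np.arange(.035,.185,.015)
    for a,b in zip(bins,bins[1:]):
        k=q[(q[:,0]>=a)&(q[:,0]<b)]
        if len(k)>8: print('x',round((a+b)/2,4),'n',len(k),'ymid',((np.percentile(k[:,1],2)+np.percentile(k[:,1],98))/2).round(4),'w',np.ptp(np.percentile(k[:,1],[2,98])).round(4),'ztop',np.percentile(k[:,2],8).round(4))
    print('tip x',np.percentile(q[:,0],99.8))
    d=P[...,:2]-[.5655,.1607];th=np.radians(-11.7);c,s_=np.cos(th),np.sin(th);yl=-d[...,0]*s_+d[...,1]*c;xl=d[...,0]*c+d[...,1]*s_;z=P[...,2]
    e=(z>.128)&(z<.138)&(abs(xl)<.03)&(yl<-.03)&(yl>-.06)
    if e.sum()>20:
        r=cv2.minAreaRect((P[e][:,:2]*1000).astype(np.float32));print('near ear local x',np.percentile(xl[e],[2,98]).round(4),'y',np.percentile(yl[e],[2,50,98]).round(4),'rect',r,'z',np.median(z[e]))
    bm=(z>.126)&(z<.138)&(abs(xl)<.012)&(abs(yl)<.037)
    for lo,hi in((-.037,-.022),(-.022,.0),(.0,.02),(.02,.037)):
        k=bm&(yl>lo)&(yl<hi)
        if k.sum()>8: print('bar/crown y',lo,'x',np.percentile(xl[k],[2,98]).round(4),k.sum())
    return s,P
if __name__=='__main__': meas(sys.argv[1])
E
python3 meas.py w4.png
```

```text
t 11.75 tcp [ 0.5147 -0.0921  0.1034] yaw -11.76 toolz [ 1.e-03 -8.e-04 -1.e+00] F [ 0.4  0.2 -1.2] gf 69.94205474853516
x 0.0425 n 1233 ymid -0.0008 w 0.0096 ztop -0.0242
x 0.0575 n 1335 ymid -0.0005 w 0.0093 ztop -0.0242
x 0.0725 n 1414 ymid -0.0003 w 0.0094 ztop -0.0244
x 0.0875 n 1437 ymid -0.0002 w 0.0095 ztop -0.0244
x 0.1025 n 1387 ymid -0.0 w 0.0092 ztop -0.0245
x 0.1175 n 896 ymid 0.0001 w 0.0096 ztop -0.0246
tip x 0.11993689041504098
```

View pics/w4.png

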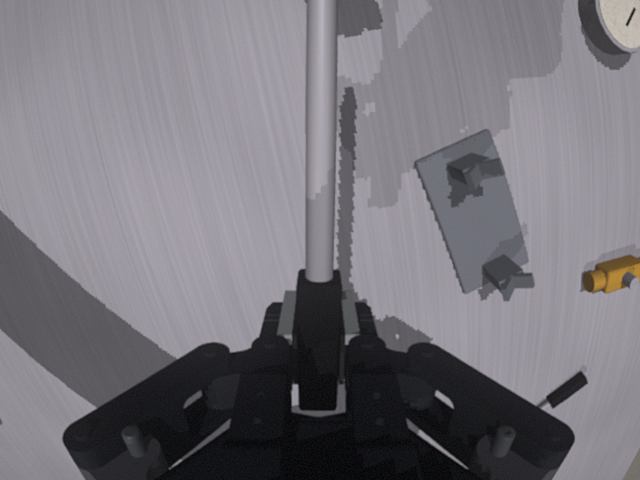

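The wrist view shows the handle held square at (320,340) and the rod straight up the image along column 320. The spares haven't moved. Now I come down to bushing height, in line with the axis.

>>> {"method": "apply_moves", "body": {
  "claw": [-1,-1,-1,-1,-1],
  "travel": [
    [0,-0.0015,0.02],
    [0,-0.0015,0.041],
    [0,-0.0015,0.041],
    [0,-0.0015,0.041],
    [0,-0.0015,0.041]
  ],
  "turn": [
    [0,0,-0.002],
    [0,0,-0.002],
    [0,0,-0.002],
    [0,0,-0.002],
    [0,0,-0.002]
  ]
}}

```text
t: 12.17
tcp_pos: [0.5134, -0.0917, 0.071]
tool_rot: [0.774, 0.633, 0.0, 0.001]
force: [0.5, -0.6, -0.7]
finger_gap: 0.174
gripper_force: 69.9
```

```bash
python3 meas.py w5.png; python3 - <<'E'
from h import *
t=manip.sense()['tcp_pos'];d=t[:2]-[.5656,.1607];th=np.radians(-11.7);c,s=np.cos(th),np.sin(th)
print('tcp local x',d[0]*c+d[1]*s,'y',-d[0]*s+d[1]*c)
# scene cam: pin + frame in local frame
S=snap('scene');P=cloud(S);d=P[...,:2]-[.5656,.1607];xl=d[...,0]*c+d[...,1]*s;yl=-d[...,0]*s+d[...,1]*c;z=P[...,2]
m=(abs(xl)<.03)&(yl<-.06)&(yl>-.2)&(z>.07)&(z<.11);q=np.c_[xl[m],yl[m],z[m]]
for a in np.arange(-.2,-.06,.02):
    k=q[(q[:,1]>=a)&(q[:,1]<a+.02)]
    if len(k)>3: print('scene rod y',round(a,3),len(k),k.mean(0).round(4),k.max(0).round(4))
b=(abs(xl)<.02)&(abs(yl)<.038)&(z>.118)&(z<.15);q=np.c_[xl[b],yl[b],z[b]];print('bar scene',q.mean(0),q.max(0))
v,u=np.where((abs(xl)<.03)&(yl<-.05)&(yl>-.2)&(z>.07)&(z<.11));print(u.min(),u.max(),v.min(),v.max())
cv2.imwrite('pics/s5.png',cv2.resize(S['pixels'][200:340,270:440],None,fx=4,fy=4)[:,:,::-1])
E
```

```text
t 12.2167 tcp [ 0.5135 -0.0917  0.0713] yaw -11.46 toolz [ 1.9e-03 -9.0e-04 -1.0e+00] F [-0.2 -0.6 -1.3] gf 69.89863157272339
x 0.0425 n 1246 ymid 0.0002 w 0.0096 ztop -0.0243
x 0.0575 n 1337 ymid 0.0005 w 0.0093 ztop -0.0244
x 0.0725 n 1410 ymid 0.0007 w 0.0094 ztop -0.0243
x 0.0875 n 1440 ymid 0.0008 w 0.0096 ztop -0.0245
x 0.1025 n 1393 ymid 0.001 w 0.0093 ztop -0.0245
x 0.1175 n 868 ymid 0.0011 w 0.0096 ztop -0.0246
tip x 0.11956760736076114
tcp local x 0.0001425670349467223 y -0.25774029251734526
scene rod y -0.2 32 [ 0.0019 -0.1895  0.095 ] [ 0.0053 -0.1804  0.0979]
scene rod y -0.18 33 [ 0.002  -0.1695  0.0957] [ 0.0062 -0.1605  0.0991]
scene rod y -0.16 36 [ 0.002  -0.1505  0.0948] [ 0.0056 -0.1407  0.0982]
scene rod y -0.14 39 [ 0.0021 -0.1297  0.0952] [ 0.0063 -0.12    0.1   ]
scene rod y -0.12 39 [ 0.0022 -0.1084  0.0953] [ 0.0059 -0.1002  0.0996]
scene rod y -0.1 12 [ 0.0019 -0.0957  0.094 ] [ 0.0056 -0.0921  0.0959]
bar scene [4.32368962e-03 2.38876773e-05 1.29592639e-01] [0.01987685 0.037307   0.13796398]
334 360 217 249
```

View pics/s5.png

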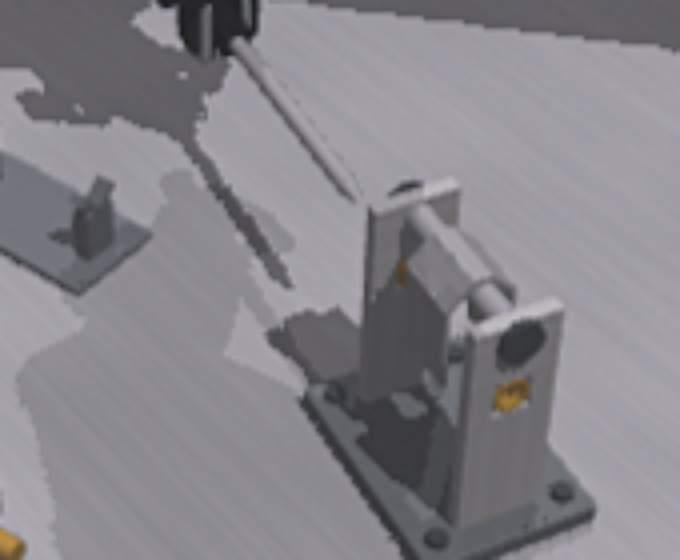

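The crop shows the tip at (352,195), just short of the near ear's bushing and in line, with the hanger seated. I advance in steps and watch the force.

>>> {"method": "apply_moves", "body": {
  "claw": [-1,-1,-1,-1,-1],
  "travel": [
    [0.012,0,0],
    [0.024,0,0],
    [0.036,0,0],
    [0.046,0,0],
    [0.052,0,0]
  ],
  "turn": [
    [0,0,0],
    [0,0,0],
    [0,0,0],
    [0,0,0],
    [0,0,0]
  ]
}}

```text
t: 12.68
tcp_pos: [0.5207, -0.0486, 0.0706]
tool_rot: [0.774, 0.634, 0.0, -0.0]
force: [-0.1, -0.0, -0.6]
finger_gap: 0.172
gripper_force: 69.9
```

>>> {"method": "apply_moves", "body": {
  "claw": [-1,-1,-1,-1],
  "travel": [
    [0.01,0,0],
    [0.018,0,0],
    [0.025,0,0],
    [0.025,0,0]
  ],
  "turn": [
    [0,0,0],
    [0,0,0],
    [0,0,0],
    [0,0,0]
  ]
}}

```text
t: 13.02
tcp_pos: [0.5247, -0.0295, 0.0705]
tool_rot: [0.774, 0.633, 0.0, -0.0]
force: [0.5, 0.4, -2.7]
finger_gap: 0.175
gripper_force: 69.9
```

>>> {"method": "apply_moves", "body": {
  "claw": [-1,-1,-1,-1,-1],
  "travel": [
    [0.01,0.0005,0.0005],
    [0.022,0.001,0.0005],
    [0.034,0.001,0.0005],
    [0.044,0.001,0.0005],
    [0.044,0.001,0.0005]
  ],
  "turn": [
    [0,0,0],
    [0,0,0],
    [0,0,0],
    [0,0,0],
    [0,0,0]
  ]
}}

```text
t: 13.43
tcp_pos: [0.5326, 0.0054, 0.0701]
tool_rot: [0.774, 0.634, 0.0, -0.0]
force: [-0.8, -0.1, -0.8]
finger_gap: 0.174
gripper_force: 69.9
```

```bash
cat > loc.py <<'E'
from h import *
st=manip.sense();t=st['tcp_pos'];d=t[:2]-[.5656,.1607];th=np.radians(-11.7);c,s=np.cos(th),np.sin(th);R=Ro.from_quat(st['tool_rot']).as_matrix()
print('t',st['t'],'local',(d[0]*c+d[1]*s).round(4),'tip y',(-d[0]*s+d[1]*c+.1656).round(4),'z',t[2],'yaw',np.degrees(np.arctan2(R[1,1],R[0,1])).round(2),'toolz',R[:,2].round(4),'F',st['force'].round(1),'M',st['ft_torque'].round(2))
E
python3 loc.py
```

```text
t 13.4333 local -0.0008 tip y 0.0068 z 0.07012277753991321 yaw -11.36 toolz [ 1.e-04  3.e-04 -1.e+00] F [-0.8 -0.1 -0.8] M [-0.1   0.03 -0.01]
```

Free of force and inside. The tip is at about +7 mm; I continue through the second bushing.

>>> {"method": "apply_moves", "body": {
  "claw": [-1,-1,-1,-1,-1],
  "travel": [
    [0.009,0,0],
    [0.018,0,0],
    [0.027,0.0005,0],
    [0.034,0.0005,0],
    [0.034,0.0005,0]
  ],
  "turn": [
    [0,0,0],
    [0,0,0],
    [0,0,0],
    [0,0,0],
    [0,0,0]
  ]
}}

```text
t: 13.85
tcp_pos: [0.5384, 0.0314, 0.0701]
tool_rot: [0.774, 0.633, 0.0, 0.0]
force: [0.1, 0.5, -1.1]
finger_gap: 0.175
gripper_force: 69.9
```

```bash
python3 loc.py
```

```text
t 13.85 local -0.0004 tip y 0.0334 z 0.070132294740115 yaw -11.39 toolz [ 2.e-04  2.e-04 -1.e+00] F [ 0.1  0.5 -1.1] M [-0.09  0.02 -0.06]
```

>>> {"method": "apply_moves", "body": {
  "claw": [-1,-1,-1,-1,-1],
  "travel": [
    [0.008,0,0],
    [0.016,0,0],
    [0.024,0,0],
    [0.028,0,0],
    [0.028,0,0]
  ],
  "turn": [
    [0,0,0],
    [0,0,0],
    [0,0,0],
    [0,0,0],
    [0,0,0]
  ]
}}

```text
t: 14.27
tcp_pos: [0.5428, 0.053, 0.0701]
tool_rot: [0.774, 0.633, 0.0, 0.0]
force: [1.3, -0.1, -0.8]
finger_gap: 0.172
gripper_force: 69.9
```

>>> {"method": "apply_moves", "body": {
  "claw": [-1,-1,-1,-1,-1],
  "travel": [
    [0.007,0,0],
    [0.014,0,0],
    [0.014,0,0],
    [0.014,0,0],
    [0.014,0,0]
  ],
  "turn": [
    [0,0,0],
    [0,0,0],
    [0,0,0],
    [0,0,0],
    [0,0,0]
  ]
}}

```text
t: 14.68
tcp_pos: [0.5448, 0.0632, 0.0701]
tool_rot: [0.774, 0.633, -0.0, -0.0]
force: [0.1, -0.8, -0.9]
finger_gap: 0.171
gripper_force: 69.9
```

```bash
python3 loc.py; python3 - <<'E'
from h import *
S=snap('scene');P=cloud(S);d=P[...,:2]-[.5656,.1607];th=np.radians(-11.7);c,s=np.cos(th),np.sin(th);xl=d[...,0]*c+d[...,1]*s;yl=-d[...,0]*s+d[...,1]*c;z=P[...,2]
m=(abs(xl)<.012)&(yl>.0505)&(yl<.1)&(z>.075)&(z<.105);print(m.sum(),np.percentile(yl[m],[5,50,98]) if m.sum() else 0)
e=(abs(xl)<.02)&(yl>.03)&(yl<.056)&(z>.02)&(z<.13);print('far ear outer face y',np.percentile(yl[e],[50,90,98]))
cv2.imwrite('pics/s6.png',cv2.resize(S['pixels'][200:340,270:440],None,fx=4,fy=4)[:,:,::-1])
E
```

```text
t 14.6833 local -0.0006 tip y 0.0659 z 0.07008262610304855 yaw -11.45 toolz [-1.e-04 -1.e-04 -1.e+00] F [ 0.1 -0.8 -0.9] M [-0.12  0.03 -0.02]
52 [0.05061568 0.05488377 0.06459803]
far ear outer face y [0.04956927 0.05180344 0.05411481]
```

View pics/s6.png

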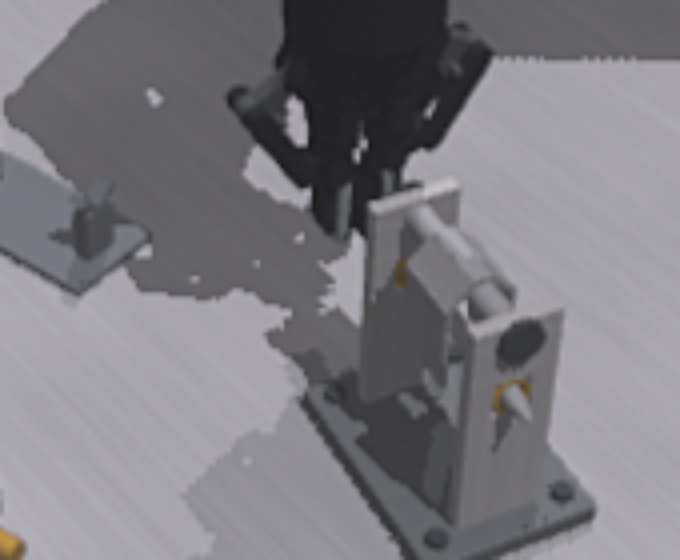

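The crop shows the tip protruding from the far bushing at (518,403), with the hanger in place. I add 4 mm for margin, let it settle and hand in.

>>> {"method": "apply_moves", "body": {
  "claw": [-1,-1,-1,-1,-1],
  "travel": [
    [0.003,0,0],
    [0.005,0,0],
    [0.005,0,0],
    [0.005,0,0],
    [0.005,0,0]
  ],
  "turn": [
    [0,0,0],
    [0,0,0],
    [0,0,0],
    [0,0,0],
    [0,0,0]
  ]
}}

```text
t: 15.15
tcp_pos: [0.5457, 0.0671, 0.0701]
tool_rot: [0.774, 0.633, -0.0, 0.0]
force: [-0.4, 1.1, -2.1]
finger_gap: 0.171
gripper_force: 69.9
```

>>> {"method": "apply_moves", "body": {
  "claw": [-1,-1,-1,-1,-1],
  "travel": [
    [0,0,0],
    [0,0,0],
    [0,0,0],
    [0,0,0],
    [0,0,0]
  ],
  "turn": [
    [0,0,0],
    [0,0,0],
    [0,0,0],
    [0,0,0],
    [0,0,0]
  ]
}}

```text
t: 15.57
tcp_pos: [0.5457, 0.0671, 0.0701]
tool_rot: [0.774, 0.633, -0.0, -0.0]
force: [-0.0, -0.4, -1.2]
finger_gap: 0.173
gripper_force: 69.9
```

```bash
python3 loc.py; python3 -c "
from station import manip
s=manip.sense();f=s['force']
print(manip.sign_off() if (f@f)**.5<6 and s['gripper_force']>20 else 'not handed in')"
```

```text
t 15.5667 local -0.0005 tip y 0.0699 z 0.07010677759286732 yaw -11.45 toolz [-0.  0. -1.] F [-0.  -0.4 -1.2] M [-0.04  0.03  0.  ]
the job is handed in; nothing more can be done
None
```

I handed the job in at about 15.6 s, but it returned no verdict: the hanger hangs on the bar, and the pin is through both bushings, its tip about 20 mm beyond the second, still gripped at 70 N with almost no force on the wrist.

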